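Change over the spacer feeder to the sampled length

ROBOT

A 6-joint arm with a two-finger parallel gripper is mounted at the origin on a cart in front of the work surface, level with it; the furniture and walls round the work are solid. World frame = base frame: x ahead of the robot, y to its left, z up, the work surface at z = 0. Lengths are in m, angles in degrees, forces in N, time in s.
With the tool pointing down it reaches from about 0.375 to 0.9 m from the base axis. Payload 3.1 kg.
Tool frame: the origin (TCP) lies at the very end of the fingers, on their centre line; the grasp point (between the pads) lies 19 mm behind it (bot.hold_point_z is the z of the grasp point in the tool frame, in m); z points along the fingers, y is the line along which they close (so a half turn about z gives the same grasp; the last joint's range is limited). The gripper opens to 87 mm and grips with 3 to 60 N. Pads are 19 mm wide; open, the fingers measure 117 mm over their backs; the gripper's body (75 mm by 190 mm) begins 51 mm behind the grasp point.
Start: joints at [-73.31, 30.224, 82.088, -0, 67.689, -10.227], TCP at [0.283, -0.557, 0.223] pointing down, gripper open.
Joint ranges: [-176.69, 176.69], [-43.24, 126.21], [12.49, 139.97], [-82, 262], [0, 151.66], [-163.58, 163.58]. Speed limits (degrees/s): [159.86, 159.86, 180, 180, 180, 180].

INTERFACE

Orientations are given as a 3x3 rotation matrix whose columns are the frame's x, y, z axes.
In Python, from rig import bot, capture, camera_model gives the robot as it stands.
- The arm moves only by the tool apply_moves, never from a script. Its argument "plan" is text: rows parted by semicolons, each of 6 numbers parted by spaces: the shift along the tool's x, y, z in units of 0.05 m (1.0 is 0.05 m), then the turn, a rotation vector about the tool's x, y, z in units of 360 degrees (1.0 is 360 degrees). In form: dx dy dz ax ay az; .... A call has 1 to 10 rows; each row shifts and turns the commanded pose from where the row before left it, along the tool's axes as they then stand; what a row does not reach is not made up. A row lasts 1/12 s, in which the tool goes at most 41.7 mm and 7.16 degrees, less where a joint would pass 70% of its speed; a pose out of reach is approached as far as the arm can. A call with a number of a shift or a turn outside -1 to 1 is refused whole. A call with a gripper value outside its range is refused whole. "gripper" is the gripper command: -1 is shut, 1 is fully open, values between are in proportion, set as the call begins (left out, the last holds). The fingers move at their own pace and stop on an object; the grip force is fixed at half the most. Time passes only in rows, so rows that do not move let the fingers close. It gives the time, the measured TCP pose, the force, the opening and the grip force at its end, in the units of the state.
- bot.read_state(): the state, without advancing time (a new reading comes with each control period).
- capture(name): name is "scene" or "side" or "wrist"; returns the picture (420x560x3 uint8, red, green, blue); there is no depth.
- camera_model(name): a dict with "vertical_fov" (degrees; the focal length in pixels is half the picture's height over the tangent of half this angle, whatever the lens; pixels are square), "cx", "cy" (the principal point, pixels), "dist" ([k1, k2, p1, p2, k3] as OpenCV has them; the pictures are not rectified), "position" and "rotation" of the camera in the world; the wrist camera has in their place "hand_eye" (4x4, takes a point from camera to tool coordinates, whose origin is the TCP and whose axes are the flange's). Camera axes: x right, y down, z forward; pixel columns grow to the right and rows downward; lengths in m; the calibration is good to about 2 mm. A picture is of the moment at which its call begins: read the wrist's pose just before it. camera_model takes no time and is no camera call.
- bot.hand_in(): hands the job in; it is judged then, once.
The state is a dict: "time_s": time; "joint_positions": joint angles; "qvel": joint speeds; "tau": joint torques, N m; "position": TCP position; "tcp_rot": TCP orientation; "force": force on the tool from outside, world axes, zero at the start; "moment": the same for the moment, N m; "opening": opening from 0.0 (shut) to 1.0 (fully open); "grasp_force": force on a finger pad.
Only numpy, scipy, OpenCV 4.12 (cv2) and the standard library are available. Lean on these libraries where they do the work, as an engineer would, in place of code of your own. Each camera call takes 0.05 s, during which the arm holds its last target. There are 200 camera calls.

TASK

Change the blue spacer feeder over to the spacer length shown by the brass sample on the green pad. First swing its lever to idle (the red dot) and, with it at idle, take every left-over spacer of a wrong length out of the hopper into the orange return tray and load every aluminium spacer of the right length from the table into the hopper; spacers of other lengths on the table stay where they are. Then set the lever to the mark for that length (short, middle or long bar for 40, 55 or 70 mm), and disturb neither the oil bottle nor the micrometer.

Things in the scene. Friction and masses are not known exactly. Their poses are not given: they have to be found in the camera images.
- feeder: blue spacer feeder, fixed, 170 x 360 mm; origin under its base (base top 10 mm up). In its frame x points away from the robot and y to the left. An open aluminium hopper stands on its right (-y) part, the length lever on its left (+y) part.
- hopper_floor (a point): centre of the hopper's flat inner floor (10 mm above the table), axes as the feeder's; inside it is 130 mm along x and 190 mm along y, walls 4 mm thick and 25 mm high above the floor
- length_lever (a joint): lever angle, counter-clockwise from above positive: at 0 it points along the feeder's +y; at positive values its knob is nearer the robot. Marks on the black plate: idle (red dot) +0.75, then white: short bar (40 mm) +0.25, middle bar (55 mm) -0.25, long bar (70 mm) -0.75. Stops at -0.95, +0.95. Swings level; light friction (about 1 N at the knob); stays where it is left
- lever_hinge (a point): the lever's pivot axis, 34 mm above the table
- lever_knob (a point): middle of the upright red knob at the end of the lever, 22 mm in diameter, 34 mm high, 80 mm from the pivot; this point is 56 mm above the table, the knob's top 73 mm, the flat arm under the knob ends at 37 mm
- return_tray_in (a point): centre of the inner floor of the orange return tray (fixed, open, 120 x 140 x 30 mm outside, walls and floor 4 mm), 4 mm above the table; inside it is 112 mm along x, 132 mm along y
- green_pad (a point): centre of the green pad, the middle one of three (the outer two grey, 62 mm to either side) on top of a fixed wooden sample board, 100 x 200 x 10 mm, with a brass sample screwed down on each pad: the one on the green pad shows the length wanted today
- oil_bottle: bystander: oil bottle, 142 mm tall, 43 mm wide, loose; leave alone
- micrometer: bystander: micrometer lying on the table, 56 x 116 mm, loose; leave alone
- sample40: brass sample spacer, 40 mm long (short), 24 x 24 mm section, fixed to one pad of the sample board; origin at its centre, length along its x
- left40: plain aluminium spacer, 40 mm long (short), 24 x 24 mm square section, 64 g or so; origin at its centre, length along its x; left over in the hopper from the last job (may be absent)
- spacer40_1: plain aluminium spacer, 40 mm long (short), 24 x 24 mm square section, 64 g or so; origin at its centre, length along its x; starts lying on the table (may be absent)
- spacer40_2: plain aluminium spacer, 40 mm long (short), 24 x 24 mm square section, 64 g or so; origin at its centre, length along its x; starts lying on the table (may be absent)
- spacer40_3: plain aluminium spacer, 40 mm long (short), 24 x 24 mm square section, 64 g or so; origin at its centre, length along its x; starts lying on the table (may be absent)
- sample55: brass sample spacer, 55 mm long (middle), 24 x 24 mm section, fixed to one pad of the sample board; origin at its centre, length along its x
- left55: plain aluminium spacer, 55 mm long (middle), 24 x 24 mm square section, 88 g or so; origin at its centre, length along its x; left over in the hopper from the last job (may be absent)
- spacer55_1: plain aluminium spacer, 55 mm long (middle), 24 x 24 mm square section, 88 g or so; origin at its centre, length along its x; starts lying on the table (may be absent)
- spacer55_2: plain aluminium spacer, 55 mm long (middle), 24 x 24 mm square section, 88 g or so; origin at its centre, length along its x; starts lying on the table (may be absent)
- spacer55_3: plain aluminium spacer, 55 mm long (middle), 24 x 24 mm square section, 88 g or so; origin at its centre, length along its x; starts lying on the table (may be absent)
- sample70: brass sample spacer, 70 mm long (long), 24 x 24 mm section, fixed to one pad of the sample board; origin at its centre, length along its x
- left70: plain aluminium spacer, 70 mm long (long), 24 x 24 mm square section, 112 g or so; origin at its centre, length along its x; left over in the hopper from the last job (may be absent)
- spacer70_1: plain aluminium spacer, 70 mm long (long), 24 x 24 mm square section, 112 g or so; origin at its centre, length along its x; starts lying on the table (may be absent)
- spacer70_2: plain aluminium spacer, 70 mm long (long), 24 x 24 mm square section, 112 g or so; origin at its centre, length along its x; starts lying on the table (may be absent)
- spacer70_3: plain aluminium spacer, 70 mm long (long), 24 x 24 mm square section, 112 g or so; origin at its centre, length along its x; starts lying on the table (may be absent)
There are look-alikes about, which are no part of the job. Leave any purple or turquoise look-alike of the spacer55_3 alone.

How it is judged (in metres and radians):
On the way, in this order (a step that is already met when the one before it is completed fails the run):
1. the lever stands at idle (red dot), within 0.12 rad (value of joint length_lever between 0.63 and 0.87 rad), for 0.2 s.
2. with the lever at idle, the hopper holds all spacers of the sampled length and left-overs of other lengths lie in the return tray (((horizontal distance between sample40 and green_pad below 0.03 m and (x of spacer40_1 in the frame of hopper_floor between -0.065 and 0.065 m and y of spacer40_1 in the frame of hopper_floor between -0.095 and 0.095 m and z of spacer40_1 in the frame of hopper_floor between 0 and 0.05 m) and (x of spacer40_2 in the frame of hopper_floor between -0.065 and 0.065 m and y of spacer40_2 in the frame of hopper_floor between -0.095 and 0.095 m and z of spacer40_2 in the frame of hopper_floor between 0 and 0.05 m) and (x of spacer40_3 in the frame of hopper_floor between -0.065 and 0.065 m and y of spacer40_3 in the frame of hopper_floor between -0.095 and 0.095 m and z of spacer40_3 in the frame of hopper_floor between 0 and 0.05 m) and (x of left40 in the frame of hopper_floor between -0.065 and 0.065 m and y of left40 in the frame of hopper_floor between -0.095 and 0.095 m and z of left40 in the frame of hopper_floor between 0 and 0.05 m) and distance of each of spacer55_1, spacer55_2, spacer55_3, spacer70_1, spacer70_2, spacer70_3 from where it was at the start of the episode below 0.07 m and (x of left55 in the frame of return_tray_in between -0.056 and 0.056 m and y of left55 in the frame of return_tray_in between -0.066 and 0.066 m and z of left55 in the frame of return_tray_in between 0 and 0.05 m) and (x of left70 in the frame of return_tray_in between -0.056 and 0.056 m and y of left70 in the frame of return_tray_in between -0.066 and 0.066 m and z of left70 in the frame of return_tray_in between 0 and 0.05 m) and value of joint length_lever between 0.63 and 0.87 rad) or (horizontal distance between sample55 and green_pad below 0.03 m and distance of each of spacer40_1, spacer40_2, spacer40_3, spacer70_1, spacer70_2, spacer70_3 from where it was at the start of the episode below 0.07 m and (x of left40 in the frame of return_tray_in between -0.056 and 0.056 m and y of left40 in the frame of return_tray_in between -0.066 and 0.066 m and z of left40 in the frame of return_tray_in between 0 and 0.05 m) and (x of spacer55_1 in the frame of hopper_floor between -0.065 and 0.065 m and y of spacer55_1 in the frame of hopper_floor between -0.095 and 0.095 m and z of spacer55_1 in the frame of hopper_floor between 0 and 0.05 m) and (x of spacer55_2 in the frame of hopper_floor between -0.065 and 0.065 m and y of spacer55_2 in the frame of hopper_floor between -0.095 and 0.095 m and z of spacer55_2 in the frame of hopper_floor between 0 and 0.05 m) and (x of spacer55_3 in the frame of hopper_floor between -0.065 and 0.065 m and y of spacer55_3 in the frame of hopper_floor between -0.095 and 0.095 m and z of spacer55_3 in the frame of hopper_floor between 0 and 0.05 m) and (x of left55 in the frame of hopper_floor between -0.065 and 0.065 m and y of left55 in the frame of hopper_floor between -0.095 and 0.095 m and z of left55 in the frame of hopper_floor between 0 and 0.05 m) and (x of left70 in the frame of return_tray_in between -0.056 and 0.056 m and y of left70 in the frame of return_tray_in between -0.066 and 0.066 m and z of left70 in the frame of return_tray_in between 0 and 0.05 m) and value of joint length_lever between 0.63 and 0.87 rad) or (horizontal distance between sample70 and green_pad below 0.03 m and distance of each of spacer40_1, spacer40_2, spacer40_3, spacer55_1, spacer55_2, spacer55_3 from where it was at the start of the episode below 0.07 m and (x of left40 in the frame of return_tray_in between -0.056 and 0.056 m and y of left40 in the frame of return_tray_in between -0.066 and 0.066 m and z of left40 in the frame of return_tray_in between 0 and 0.05 m) and (x of left55 in the frame of return_tray_in between -0.056 and 0.056 m and y of left55 in the frame of return_tray_in between -0.066 and 0.066 m and z of left55 in the frame of return_tray_in between 0 and 0.05 m) and (x of spacer70_1 in the frame of hopper_floor between -0.065 and 0.065 m and y of spacer70_1 in the frame of hopper_floor between -0.095 and 0.095 m and z of spacer70_1 in the frame of hopper_floor between 0 and 0.05 m) and (x of spacer70_2 in the frame of hopper_floor between -0.065 and 0.065 m and y of spacer70_2 in the frame of hopper_floor between -0.095 and 0.095 m and z of spacer70_2 in the frame of hopper_floor between 0 and 0.05 m) and (x of spacer70_3 in the frame of hopper_floor between -0.065 and 0.065 m and y of spacer70_3 in the frame of hopper_floor between -0.095 and 0.095 m and z of spacer70_3 in the frame of hopper_floor between 0 and 0.05 m) and (x of left70 in the frame of hopper_floor between -0.065 and 0.065 m and y of left70 in the frame of hopper_floor between -0.095 and 0.095 m and z of left70 in the frame of hopper_floor between 0 and 0.05 m) and value of joint length_lever between 0.63 and 0.87 rad))), for 0.2 s.
3. the lever stands at the mark of the sampled length, within 0.12 rad (((horizontal distance between sample40 and green_pad below 0.03 m and (x of spacer40_1 in the frame of hopper_floor between -0.065 and 0.065 m and y of spacer40_1 in the frame of hopper_floor between -0.095 and 0.095 m and z of spacer40_1 in the frame of hopper_floor between 0 and 0.05 m) and (x of spacer40_2 in the frame of hopper_floor between -0.065 and 0.065 m and y of spacer40_2 in the frame of hopper_floor between -0.095 and 0.095 m and z of spacer40_2 in the frame of hopper_floor between 0 and 0.05 m) and (x of spacer40_3 in the frame of hopper_floor between -0.065 and 0.065 m and y of spacer40_3 in the frame of hopper_floor between -0.095 and 0.095 m and z of spacer40_3 in the frame of hopper_floor between 0 and 0.05 m) and (x of left40 in the frame of hopper_floor between -0.065 and 0.065 m and y of left40 in the frame of hopper_floor between -0.095 and 0.095 m and z of left40 in the frame of hopper_floor between 0 and 0.05 m) and distance of each of spacer55_1, spacer55_2, spacer55_3, spacer70_1, spacer70_2, spacer70_3 from where it was at the start of the episode below 0.07 m and (x of left55 in the frame of return_tray_in between -0.056 and 0.056 m and y of left55 in the frame of return_tray_in between -0.066 and 0.066 m and z of left55 in the frame of return_tray_in between 0 and 0.05 m) and (x of left70 in the frame of return_tray_in between -0.056 and 0.056 m and y of left70 in the frame of return_tray_in between -0.066 and 0.066 m and z of left70 in the frame of return_tray_in between 0 and 0.05 m) and value of joint length_lever between 0.13 and 0.37 rad) or (horizontal distance between sample55 and green_pad below 0.03 m and distance of each of spacer40_1, spacer40_2, spacer40_3, spacer70_1, spacer70_2, spacer70_3 from where it was at the start of the episode below 0.07 m and (x of left40 in the frame of return_tray_in between -0.056 and 0.056 m and y of left40 in the frame of return_tray_in between -0.066 and 0.066 m and z of left40 in the frame of return_tray_in between 0 and 0.05 m) and (x of spacer55_1 in the frame of hopper_floor between -0.065 and 0.065 m and y of spacer55_1 in the frame of hopper_floor between -0.095 and 0.095 m and z of spacer55_1 in the frame of hopper_floor between 0 and 0.05 m) and (x of spacer55_2 in the frame of hopper_floor between -0.065 and 0.065 m and y of spacer55_2 in the frame of hopper_floor between -0.095 and 0.095 m and z of spacer55_2 in the frame of hopper_floor between 0 and 0.05 m) and (x of spacer55_3 in the frame of hopper_floor between -0.065 and 0.065 m and y of spacer55_3 in the frame of hopper_floor between -0.095 and 0.095 m and z of spacer55_3 in the frame of hopper_floor between 0 and 0.05 m) and (x of left55 in the frame of hopper_floor between -0.065 and 0.065 m and y of left55 in the frame of hopper_floor between -0.095 and 0.095 m and z of left55 in the frame of hopper_floor between 0 and 0.05 m) and (x of left70 in the frame of return_tray_in between -0.056 and 0.056 m and y of left70 in the frame of return_tray_in between -0.066 and 0.066 m and z of left70 in the frame of return_tray_in between 0 and 0.05 m) and value of joint length_lever between -0.37 and -0.13 rad) or (horizontal distance between sample70 and green_pad below 0.03 m and distance of each of spacer40_1, spacer40_2, spacer40_3, spacer55_1, spacer55_2, spacer55_3 from where it was at the start of the episode below 0.07 m and (x of left40 in the frame of return_tray_in between -0.056 and 0.056 m and y of left40 in the frame of return_tray_in between -0.066 and 0.066 m and z of left40 in the frame of return_tray_in between 0 and 0.05 m) and (x of left55 in the frame of return_tray_in between -0.056 and 0.056 m and y of left55 in the frame of return_tray_in between -0.066 and 0.066 m and z of left55 in the frame of return_tray_in between 0 and 0.05 m) and (x of spacer70_1 in the frame of hopper_floor between -0.065 and 0.065 m and y of spacer70_1 in the frame of hopper_floor between -0.095 and 0.095 m and z of spacer70_1 in the frame of hopper_floor between 0 and 0.05 m) and (x of spacer70_2 in the frame of hopper_floor between -0.065 and 0.065 m and y of spacer70_2 in the frame of hopper_floor between -0.095 and 0.095 m and z of spacer70_2 in the frame of hopper_floor between 0 and 0.05 m) and (x of spacer70_3 in the frame of hopper_floor between -0.065 and 0.065 m and y of spacer70_3 in the frame of hopper_floor between -0.095 and 0.095 m and z of spacer70_3 in the frame of hopper_floor between 0 and 0.05 m) and (x of left70 in the frame of hopper_floor between -0.065 and 0.065 m and y of left70 in the frame of hopper_floor between -0.095 and 0.095 m and z of left70 in the frame of hopper_floor between 0 and 0.05 m) and value of joint length_lever between -0.87 and -0.63 rad))), for 0.2 s.
At the end, for the whole second after the job is handed in: All spacers of the sampled length are in the hopper (centre inside the walls, under 50 mm above its floor), wrong left-overs in the return tray, other table spacers within 70 mm of their start, and the lever within 0.12 rad of that length's mark (((horizontal distance between sample40 and green_pad below 0.03 m and (x of spacer40_1 in the frame of hopper_floor between -0.065 and 0.065 m and y of spacer40_1 in the frame of hopper_floor between -0.095 and 0.095 m and z of spacer40_1 in the frame of hopper_floor between 0 and 0.05 m) and (x of spacer40_2 in the frame of hopper_floor between -0.065 and 0.065 m and y of spacer40_2 in the frame of hopper_floor between -0.095 and 0.095 m and z of spacer40_2 in the frame of hopper_floor between 0 and 0.05 m) and (x of spacer40_3 in the frame of hopper_floor between -0.065 and 0.065 m and y of spacer40_3 in the frame of hopper_floor between -0.095 and 0.095 m and z of spacer40_3 in the frame of hopper_floor between 0 and 0.05 m) and (x of left40 in the frame of hopper_floor between -0.065 and 0.065 m and y of left40 in the frame of hopper_floor between -0.095 and 0.095 m and z of left40 in the frame of hopper_floor between 0 and 0.05 m) and distance of each of spacer55_1, spacer55_2, spacer55_3, spacer70_1, spacer70_2, spacer70_3 from where it was at the start of the episode below 0.07 m and (x of left55 in the frame of return_tray_in between -0.056 and 0.056 m and y of left55 in the frame of return_tray_in between -0.066 and 0.066 m and z of left55 in the frame of return_tray_in between 0 and 0.05 m) and (x of left70 in the frame of return_tray_in between -0.056 and 0.056 m and y of left70 in the frame of return_tray_in between -0.066 and 0.066 m and z of left70 in the frame of return_tray_in between 0 and 0.05 m) and value of joint length_lever between 0.13 and 0.37 rad) or (horizontal distance between sample55 and green_pad below 0.03 m and distance of each of spacer40_1, spacer40_2, spacer40_3, spacer70_1, spacer70_2, spacer70_3 from where it was at the start of the episode below 0.07 m and (x of left40 in the frame of return_tray_in between -0.056 and 0.056 m and y of left40 in the frame of return_tray_in between -0.066 and 0.066 m and z of left40 in the frame of return_tray_in between 0 and 0.05 m) and (x of spacer55_1 in the frame of hopper_floor between -0.065 and 0.065 m and y of spacer55_1 in the frame of hopper_floor between -0.095 and 0.095 m and z of spacer55_1 in the frame of hopper_floor between 0 and 0.05 m) and (x of spacer55_2 in the frame of hopper_floor between -0.065 and 0.065 m and y of spacer55_2 in the frame of hopper_floor between -0.095 and 0.095 m and z of spacer55_2 in the frame of hopper_floor between 0 and 0.05 m) and (x of spacer55_3 in the frame of hopper_floor between -0.065 and 0.065 m and y of spacer55_3 in the frame of hopper_floor between -0.095 and 0.095 m and z of spacer55_3 in the frame of hopper_floor between 0 and 0.05 m) and (x of left55 in the frame of hopper_floor between -0.065 and 0.065 m and y of left55 in the frame of hopper_floor between -0.095 and 0.095 m and z of left55 in the frame of hopper_floor between 0 and 0.05 m) and (x of left70 in the frame of return_tray_in between -0.056 and 0.056 m and y of left70 in the frame of return_tray_in between -0.066 and 0.066 m and z of left70 in the frame of return_tray_in between 0 and 0.05 m) and value of joint length_lever between -0.37 and -0.13 rad) or (horizontal distance between sample70 and green_pad below 0.03 m and distance of each of spacer40_1, spacer40_2, spacer40_3, spacer55_1, spacer55_2, spacer55_3 from where it was at the start of the episode below 0.07 m and (x of left40 in the frame of return_tray_in between -0.056 and 0.056 m and y of left40 in the frame of return_tray_in between -0.066 and 0.066 m and z of left40 in the frame of return_tray_in between 0 and 0.05 m) and (x of left55 in the frame of return_tray_in between -0.056 and 0.056 m and y of left55 in the frame of return_tray_in between -0.066 and 0.066 m and z of left55 in the frame of return_tray_in between 0 and 0.05 m) and (x of spacer70_1 in the frame of hopper_floor between -0.065 and 0.065 m and y of spacer70_1 in the frame of hopper_floor between -0.095 and 0.095 m and z of spacer70_1 in the frame of hopper_floor between 0 and 0.05 m) and (x of spacer70_2 in the frame of hopper_floor between -0.065 and 0.065 m and y of spacer70_2 in the frame of hopper_floor between -0.095 and 0.095 m and z of spacer70_2 in the frame of hopper_floor between 0 and 0.05 m) and (x of spacer70_3 in the frame of hopper_floor between -0.065 and 0.065 m and y of spacer70_3 in the frame of hopper_floor between -0.095 and 0.095 m and z of spacer70_3 in the frame of hopper_floor between 0 and 0.05 m) and (x of left70 in the frame of hopper_floor between -0.065 and 0.065 m and y of left70 in the frame of hopper_floor between -0.095 and 0.095 m and z of left70 in the frame of hopper_floor between 0 and 0.05 m) and value of joint length_lever between -0.87 and -0.63 rad))); the robot touches nothing.
It fails at once if the oil bottle is moved more than 30 mm (distance of oil_bottle from where it was at the start of the episode above 0.03 m).
It fails at once if the micrometer is moved more than 30 mm (distance of micrometer from where it was at the start of the episode above 0.03 m).
Of spacer40_1, spacer40_2, spacer40_3 only 2 to 3 are there at a start; the rules pass over those that are not, and their reading is None.
Of spacer55_1, spacer55_2, spacer55_3 only 2 to 3 are there at a start; the rules pass over those that are not, and their reading is None.
Of spacer70_1, spacer70_2, spacer70_3 only 2 to 3 are there at a start; the rules pass over those that are not, and their reading is None.
Of left40, left55, left70 only 2 to 3 are there at a start; the rules pass over those that are not, and their reading is None.
At some moment in a run one of spacer40_1, spacer40_2, spacer40_3, spacer55_1, spacer55_2, spacer55_3, spacer70_1, spacer70_2, spacer70_3 may be knocked a few centimetres aside while the robot is not near it.
Once in a run the grip may slacken for a moment while it holds something.
It also fails if it takes over 210 s, if anything falls off the work surface, if the arm or the gripper's body presses on something with over 40 N, if the wrist force passes 120 N, or if a joint passes its speed limit or range.

## Working session

There is one attempt and no reset: what is moved stays moved. The work goes in short steps, Python scripts to look and compute and a tool call to move; the robot and the scene stay as the last step left them, time stands still between calls to the robot, and variables do not carry over. Pictures are saved under pics/ and viewed, at most 17 in all, crops included, and the job is handed in when it is done.

Besides the shell and the picture viewer there is one more tool, called after ">>>" in YAML: its name, and indented under it one key for each argument. apply_moves: Moves the arm, as the interface text tells. Its arguments: {"type":"object","properties":{"plan":{"type":"string"},"gripper":{"type":"number"}},"required":["plan"]}

```bash
ls; mkdir -p pics; python3 - <<'E'
from rig import bot,capture,camera_model
import cv2,json
s=bot.read_state();print(s)
for n in("scene","side","wrist"):
    im=capture(n);cv2.imwrite(f"pics/{n}0.png",im[:,:,::-1]);print(n,camera_model(n))
E
```

```text
pics
{'time_s': 0.0, 'joint_positions': array([-7.33086835e+01,  3.02781129e+01,  8.21557546e+01, -1.88167309e-03,
        6.76889706e+01, -1.02269904e+01]), 'qvel': array([-0.04551741, -0.01673257, -0.08760337, -0.0957255 ,  0.00713802,
       -0.00385933]), 'tau': array([-2.41142388e-04, -4.40042531e+01, -1.76596624e+01,  6.32887823e-02,
        5.79840993e-02, -1.70906542e-04]), 'position': array([ 0.28275848, -0.55656503,  0.22158429]), 'tcp_rot': array([[ 8.91647378e-01,  4.52730092e-01, -6.44871246e-04],
       [ 4.52730416e-01, -8.91645103e-01,  2.04486802e-03],
       [ 3.50776998e-04, -2.11525403e-03, -9.99997701e-01]]), 'force': array([-0.41626499, -0.17341563,  0.47734533]), 'moment': array([-0.02326602,  0.00888949, -0.01874533]), 'grasp_force': 0.0, 'opening': 0.9985057715771167}
scene {'vertical_fov': 44.27154107446897, 'cx': 281.0438563953394, 'cy': 212.6472005631177, 'dist': array([-0.15300677,  0.        ,  0.        ,  0.        ,  0.        ]), 'position': array([-0.22128141,  0.55178012,  1.11053371]), 'rotation': array([[-0.55296423, -0.61416176,  0.56305941],
  
[... 306 characters left out ...]
4,  0.60335463]), 'rotation': array([[ 0.97990363, -0.1121545 ,  0.16495527],
       [-0.1979098 , -0.44336826,  0.87421754],
       [-0.0249115 , -0.8892952 , -0.45665464]])}
wrist {'vertical_fov': 70.93427721999834, 'cx': 280.10124688529663, 'cy': 210.77364930975543, 'dist': array([0.00012577, 0.        , 0.        , 0.        , 0.        ]), 'hand_eye': array([[ 5.98470358e-04, -9.69674172e-01, -2.44400576e-01,
         6.72484648e-02],
       [ 9.99999744e-01,  6.76266844e-04, -2.34403243e-04,
        -7.36355862e-04],
       [ 3.92574776e-04, -2.44400373e-01,  9.69674329e-01,
        -1.60923327e-01],
       [ 0.00000000e+00,  0.00000000e+00,  0.00000000e+00,
         1.00000000e+00]])}
```

View pics/scene0.png

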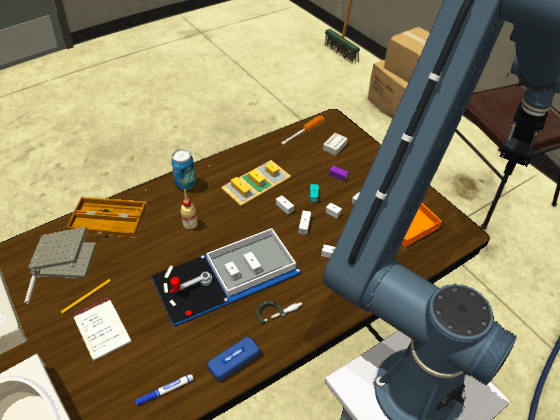

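View pics/side0.png

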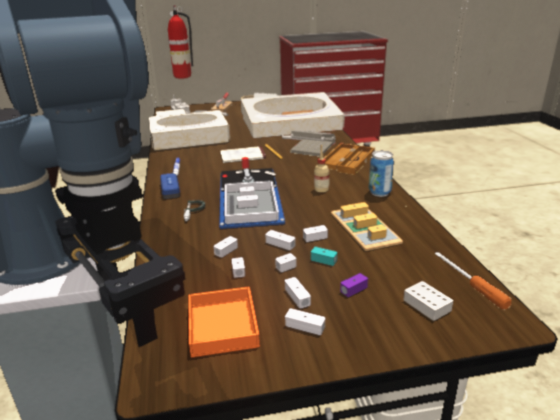

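```bash
cat > h.py <<'E'
import numpy as np,cv2
from rig import bot,capture,camera_model
def K(m):
    f=210/np.tan(np.radians(m["vertical_fov"])/2)
    return np.array([[f,0,m["cx"]],[0,f,m["cy"]],[0,0,1.]])
def pose(n,st=None):
    m=camera_model(n)
    if n!="wrist": return m,np.array(m["rotation"]),np.array(m["position"])
    s=st or bot.read_state();R=np.array(s["tcp_rot"]);H=np.array(m["hand_eye"])
    return m,R@H[:3,:3],R@H[:3,3]+s["position"]
def proj(P,p):
    m,R,t=p;P=np.asarray(P,float).reshape(-1,3)
    return cv2.projectPoints((P-t)@R,np.zeros(3),np.zeros(3),K(m),np.array(m["dist"],float))[0].reshape(-1,2)
def back(uv,z,p):
    m,R,t=p
    q=cv2.undistortPoints(np.asarray(uv,float).reshape(-1,1,2),K(m),np.array(m["dist"],float)).reshape(-1,2)
    d=np.c_[q,np.ones(len(q))]@R.T
    return t+d*((z-t[2])/d[:,2])[:,None]
def ortho(im,p,z,x0,x1,y0,y1,mm=1.5):
    # columns: y from y1 (left) to y0; rows: x from x1 (top) to x0
    xs=np.arange(x1,x0,-mm/1000);ys=np.arange(y1,y0,-mm/1000)
    X,Y=np.meshgrid(xs,ys,indexing="ij")
    uv=proj(np.stack([X,Y,0*X+z],-1),p).astype(np.float32).reshape(*X.shape,2)
    return cv2.remap(im,uv,None,cv2.INTER_LINEAR)
E
python3 - <<'E'
from h import *
im=cv2.imread("pics/side0.png");p=pose("side")
o=ortho(im,p,0.024,0.2,0.8,-0.75,0.4,1.5)
for i,x in enumerate(np.arange(0.8,0.2,-0.1)):
    cv2.putText(o,f"{x:.1f}",(0,int(i*66.7)+8),0,.35,(0,255,0),1)
for i,y in enumerate(np.arange(0.4,-0.75,-0.1)):
    cv2.putText(o,f"{y:.1f}",(int(i*66.7),395),0,.35,(0,255,0),1)
cv2.imwrite("pics/ortho0.png",o)
def pr(n,uv,z,p):print(n,back([uv],z,p)[0].round(3))
for uv in [(226,246),(238,267),(280,240),(287,262),(315,233),(297,291),(305,321),(323,256),(354,284)]:pr(uv,uv,.02,p)
E
```

```text
(226, 246) [ 0.429 -0.086  0.02 ]
(238, 267) [ 0.446 -0.179  0.02 ]
(280, 240) [ 0.557 -0.09   0.02 ]
(287, 262) [ 0.553 -0.185  0.02 ]
(315, 233) [ 0.646 -0.078  0.02 ]
(297, 291) [ 0.551 -0.291  0.02 ]
(305, 321) [ 0.545 -0.381  0.02 ]
(323, 256) [ 0.636 -0.18   0.02 ]
(354, 284) [ 0.669 -0.295  0.02 ]
```

View pics/ortho0.png

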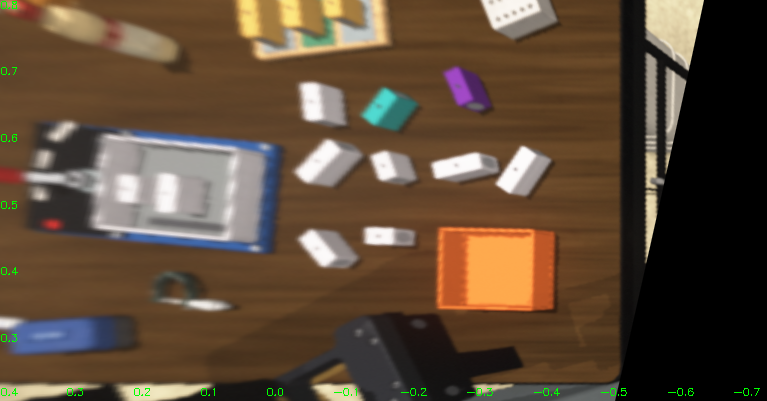

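>>> apply_moves:
  plan: "0 0 -0.65 0 0 0.0187;0 0 -0.65 0 0 0.0187;0 0 -0.65 0 0 0.0187;0 0 -0.65 0 0 0.0187;0.38 -0.65 0 0 0 0;0.38 -0.65 0 0 0 0;0.38 -0.65 0 0 0 0;0.38 -0.65 0 0 0 0;0.38 -0.65 0 0 0 0;0.38 -0.65 0 0 0 0"
  gripper: 1

```text
time_s: 0.98
position: [0.3974, -0.3604, 0.3523]
tcp_rot: [[1.0, -0.001, -0.0], [-0.001, -1.0, 0.001], [-0.0, -0.001, -1.0]]
force: [1.4, 0.2, 0.0]
opening: 1.0
grasp_force: 0.0
```

>>> apply_moves:
  plan: "0.38 -0.65 0 0 0 0;0.38 -0.65 0 0 0 0;0.38 -0.65 0 0 0 0;0.38 -0.65 0 0 0 0;0.38 -0.65 0 0 0 0;0.38 -0.65 0 0 0 0;0.38 -0.65 0 0 0 0;0.38 -0.65 0 0 0 0;0 0 0 0 0 0;0 0 0 0 0 0"

```text
time_s: 1.82
position: [0.5494, -0.1003, 0.3521]
tcp_rot: [[1.0, 0.004, -0.001], [0.004, -1.0, 0.0], [-0.001, -0.0, -1.0]]
force: [0.4, -0.1, -1.2]
opening: 0.999
grasp_force: 0.0
```

```bash
python3 - <<'E'
from h import *
s=bot.read_state();im=capture("wrist");np.save("s1.npy",s,allow_pickle=True)
cv2.imwrite("pics/wrist1.png",im[:,:,::-1]);p=pose("wrist",s)
o=ortho(im[:,:,::-1].copy(),p,0.024,0.25,0.85,-0.5,0.3,1.0)
for i,x in enumerate(np.arange(0.85,0.25,-0.1)):
    cv2.putText(o,f"{x:.2f}",(0,int(i*100)+8),0,.35,(0,255,0),1)
for i,y in enumerate(np.arange(0.3,-0.5,-0.1)):
    cv2.putText(o,f"{y:.1f}",(int(i*100),595),0,.35,(0,255,0),1)
cv2.imwrite("pics/ortho1.png",o);print(s["position"],s["tcp_rot"].round(3))
E
```

```text
[ 0.5493735  -0.10032993  0.35206048] [[ 1.     0.004 -0.001]
 [ 0.004 -1.     0.   ]
 [-0.001 -0.    -1.   ]]
```

View pics/ortho1.png

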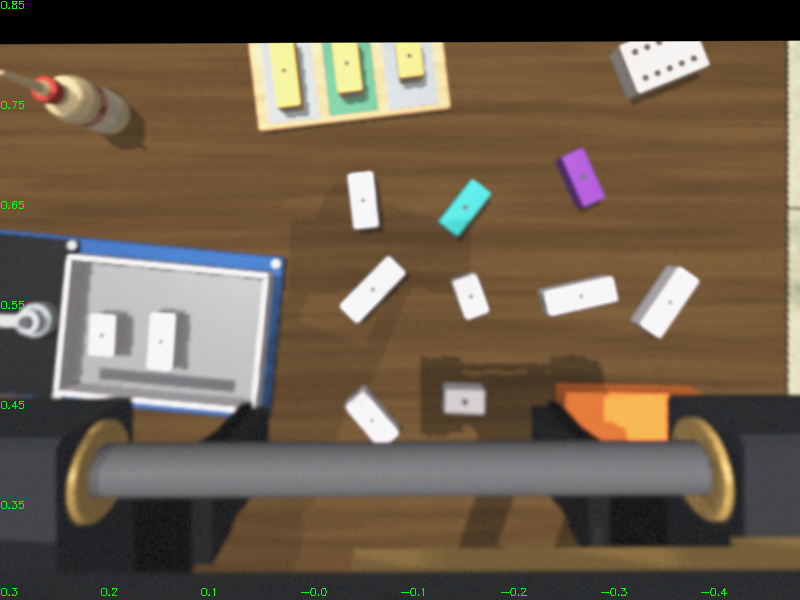

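```bash
python3 - <<'E'
from h import *
s=np.load("s1.npy",allow_pickle=True).item();p=pose("wrist",s);im=cv2.imread("pics/wrist1.png")
def seg(z,thr,win,mn=400):
    o=ortho(im,p,z,0.25,0.85,-0.5,0.3,.5)
    g=o.min(2); m=(g>thr).astype(np.uint8)
    x0,x1,y0,y1=win
    n,l,st,c=cv2.connectedComponentsWithStats(m)
    for i in range(1,n):
        if not 1800<st[i,4]<9000: continue
        cn=max(cv2.findContours((l==i).astype(np.uint8),cv2.RETR_EXTERNAL,cv2.CHAIN_APPROX_NONE)[0],key=len)
        (cx,cy),(w,h),a=cv2.minAreaRect(cn)
        b=cv2.boxPoints(((cx,cy),(w,h),a)); X=.85-b[:,1]*.0005;Y=.3-b[:,0]*.0005
        e=[(X[(k+1)%4]-X[k],Y[(k+1)%4]-Y[k]) for k in range(4)];e=max(e[:2],key=lambda v:np.hypot(*v))
        print(z,"x %.4f y %.4f"%(.85-cy*.0005,.3-cx*.0005),"L %.1f W %.1f"%(max(w,h)/2,min(w,h)/2),"yaw %.1f"%(np.degrees(np.arctan2(e[1],e[0]))%180),"area",st[i,4]/4)
seg(.024,195,(0,1,0,1));print();seg(.034,195,(0,1,0,1))
for n,f in(("scene","scene0"),):
    i2=cv2.imread(f"pics/{f}.png");c1=cv2.resize(i2[150:210,210:300],None,fx=5,fy=5,interpolation=2)
    c2=cv2.resize(im[0:130,130:330],None,fx=2.2,fy=2.2,interpolation=2)
    w=max(c1.shape[1],c2.shape[1]);c=np.zeros((c1.shape[0]+c2.shape[0],w,3),np.uint8);c[:c1.shape[0],:c1.shape[1]]=c1;c[c1.shape[0]:,:c2.shape[1]]=c2
    print(c.shape);cv2.imwrite("pics/crop1.png",c)
E
```

```text
0.024 x 0.7769 y -0.1097 L 67.7 W 53.4 yaw 7.1 area 2084.75
0.024 x 0.7669 y 0.0137 L 80.6 W 65.1 yaw 0.5 area 1918.0
0.024 x 0.6505 y -0.0628 L 55.4 W 25.2 yaw 7.0 area 1347.25
0.024 x 0.5608 y -0.0722 L 70.1 W 25.1 yaw 135.4 area 1721.75
0.024 x 0.5484 y -0.3687 L 70.6 W 26.1 yaw 145.7 area 1808.5
0.024 x 0.5538 y -0.1704 L 40.8 W 25.1 yaw 20.0 area 992.0
0.024 x 0.5546 y -0.2802 L 71.1 W 25.8 yaw 102.8 area 1798.25
0.024 x 0.5285 y 0.2755 L 48.8 W 27.1 yaw 107.6 area 498.5
0.024 x 0.5094 y 0.1407 L 61.5 W 29.0 yaw 176.9 area 1672.75
0.024 x 0.5150 y 0.1992 L 46.3 W 27.9 yaw 176.3 area 1218.0
0.024 x 0.4490 y -0.1641 L 35.1 W 19.6 yaw 88.8 area 604.0
0.024 x 0.4305 y -0.0717 L 56.2 W 25.3 yaw 40.5 area 1326.25
0.024 x 0.4458 y 0.1168 L 102.1 W 6.3 yaw 84.6 area 588.0

0.034 x 0.7737 y -0.1095 L 66.3 W 52.5 yaw 7.0 area 2002.0
0.034 x 0.7637 y 0.0115 L 78.5 W 64.0 yaw 0.0 area 1841.25
0.034 x 0.6498 y -0.0635 L 54.3 W 24.7 yaw 6.9 area 1295.25
0.034 x 0.5620 y -0.0726 L 69.0 W 24.7 yaw 135.8 area 1650.25
0.034 x 0.5497 y -0.3632 L 69.1 W 25.5 yaw 145.4 area 1734.75
0.034 x 0.5551 y -0.1689 L 40.0 W 24.6 yaw 19.5 area 953.0
0.034 x 0.5559 y -0.2765 L 69.6 W 25.3 yaw 102.7 area 1724.5
0.034 x 0.5298 y 0.2719 L 55.7 W 27.1 yaw 103.5 area 559.5
0.034 x 0.5117 y 0.1357 L 60.1 W 28.2 yaw 176.8 area 1605.0
0.034 x 0.5171 y 0.1931 L 45.2 W 27.4 yaw 175.8 area 1170.25
0.034 x 0.5000 y -0.4910 L 75.0 W 17.0 yaw 0.0 area 761.5
0.034 x 0.4344 y -0.0723 L 55.0 W 24.8 yaw 40.4 area 1274.0
0.034 x 0.4522 y -0.1628 L 34.5 W 19.5 yaw 90.0 area 586.0
0.034 x 0.4492 y 0.1123 L 100.0 W 6.3 yaw 84.6 area 564.75
(586, 450, 3)
```

View pics/crop1.png

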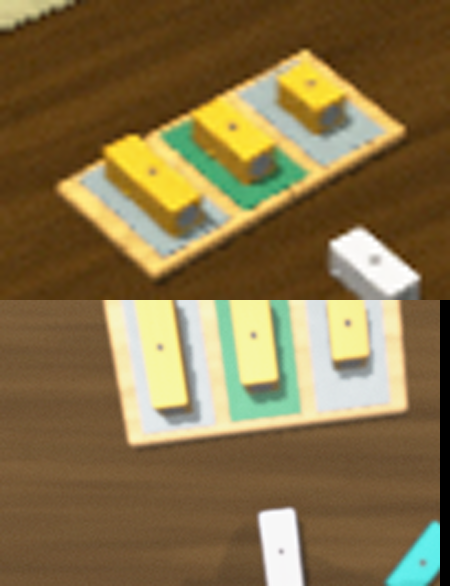

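```bash
python3 - <<'E'
from h import *
p=pose("scene");print(back([(175,280)],.07,p),back([(206,278)],.045,p),back([(187,313)],.012,p))
p=pose("side");print(back([(246,163)],.07,p))
E
```

```text
[[0.53342532 0.34394999 0.07      ]] [[0.51486882 0.26941943 0.045     ]] [[0.46835722 0.35145954 0.012     ]]
[[0.53009971 0.29208514 0.07      ]]
```

>>> apply_moves:
  plan: "0 -0.8 0 0 0 0;0 -0.8 0 0 0 0;0 -0.8 0 0 0 0;0 -0.8 0 0 0 0;0 -0.8 0 0 0 0;0 -0.8 0 0 0 0;0 -0.8 0 0 0 0;0 0 0 0 0 0;0 0 0 0 0 0"

```text
time_s: 2.62
position: [0.5488, 0.1779, 0.3523]
tcp_rot: [[1.0, 0.002, -0.0], [0.002, -1.0, -0.001], [-0.0, 0.001, -1.0]]
force: [-0.1, -0.4, -0.7]
opening: 0.998
grasp_force: 0.0
```

```bash
cat > look.py <<'E'
import sys
from h import *
n,z,x0,x1,y0,y1,mm=sys.argv[1],*map(float,sys.argv[2:])
s=bot.read_state();im=capture("wrist")[:,:,::-1].copy();np.save(n+".npy",s,allow_pickle=True)
cv2.imwrite(f"pics/w{n}.png",im);p=pose("wrist",s);o=ortho(im,p,z,x0,x1,y0,y1,mm)
for x in np.arange(np.ceil(x0*20)/20,x1,.05):cv2.putText(o,f"-{x:.2f}",(0,int((x1-x)*1000/mm)+4),0,.35,(0,255,0),1)
for y in np.arange(np.ceil(y0*20)/20,y1,.05):
    c=int((y1-y)*1000/mm);cv2.line(o,(c,0),(c,6),(0,255,0),1);cv2.putText(o,f"{y:.2f}",(c-12,18),0,.35,(0,255,0),1)
cv2.imwrite(f"pics/o{n}.png",o);print(s["time_s"],s["position"],"cam",p[2],o.shape)
E
python3 look.py 2 .012 .35 .7 0 .4 .6
```

```text
2.6167 [0.54878295 0.17791722 0.35229799] cam [0.6156972  0.17916082 0.51319037] (584, 667, 3)
```

View pics/o2.png

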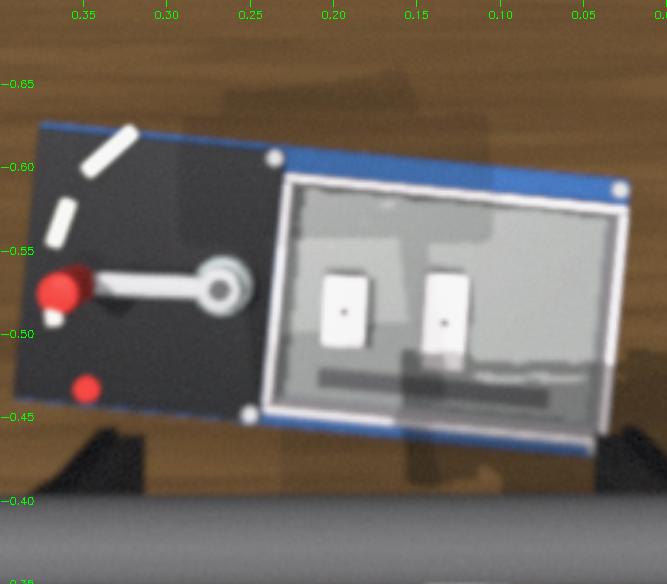

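>>> apply_moves:
  plan: "-0.07 -0.82 0 0 0 0;-0.07 -0.82 0 0 0 0;-0.07 -0.82 0 0 0 0;-0.07 -0.82 0 0 0 0;0 0 0.39 0 0 -0.0195;0 0 0.39 0 0 -0.0195;0 0 0.39 0 0 -0.0195;0 0 0.39 0 0 -0.0195;0 0 0.39 0 0 -0.0195;0 0 0.39 0 0 -0.0195"
  gripper: -0.08

```text
time_s: 3.5
position: [0.5364, 0.3386, 0.2347]
tcp_rot: [[0.74, 0.672, 0.0], [0.672, -0.74, -0.001], [-0.0, 0.001, -1.0]]
force: [-0.3, -0.9, 0.0]
opening: 0.47
grasp_force: 0.0
```

>>> apply_moves:
  plan: "0 0 0.39 0 0 -0.0195;0 0 0.39 0 0 -0.0195;0 0 0.39 0 0 -0.0195;0 0 0.39 0 0 -0.0195;0 0 0.39 0 0 -0.0195;0 0 0.39 0 0 -0.0195;0 0 0 0 0 0;0 0 0 0 0 0"

```text
time_s: 4.17
position: [0.5355, 0.3391, 0.1177]
tcp_rot: [[0.107, 0.994, -0.002], [0.994, -0.107, -0.001], [-0.002, -0.002, -1.0]]
force: [0.9, -0.3, -0.3]
opening: 0.459
grasp_force: 0.0
```

```bash
python3 look.py 3 .073 .42 .68 .22 .5 .6; python3 -c "
from rig import bot;s=bot.read_state();print(s['joint_positions'].round(1),s['tcp_rot'].round(3))"
```

```text
4.1667 [0.5355318  0.33910275 0.11770545] cam [0.54334331 0.40647653 0.27851141] (434, 467, 3)
[22.3 38.1 85.6 -0.  56.2 28.4] [[ 0.106  0.994  0.   ]
 [ 0.994 -0.106 -0.   ]
 [-0.     0.    -1.   ]]
```

View pics/w3.png

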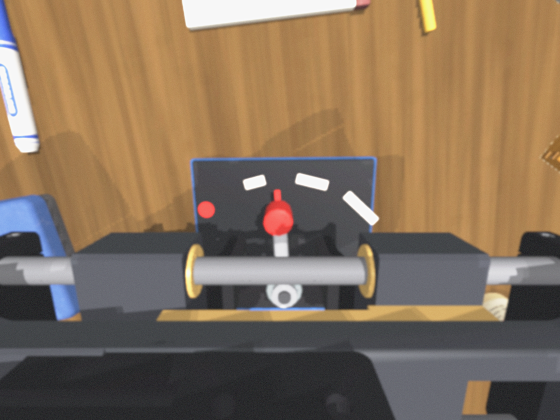

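>>> apply_moves:
  plan: "0 0 0.7 0 0 0;0 0 0.7 0 0 0;0 0 0 0 0 0"

```text
time_s: 4.47
position: [0.5322, 0.3394, 0.0441]
tcp_rot: [[0.104, 0.995, -0.009], [0.995, -0.104, -0.004], [-0.005, -0.008, -1.0]]
force: [-0.4, -0.6, -1.1]
opening: 0.465
grasp_force: 0.0
```

>>> apply_moves:
  plan: "0 0 0 0 0 0;0 0 0 0 0 0;0 0 0 0 0 0;-0.02 -0.26 0 0 0 0;-0.04 -0.18 0 0 0 0;-0.06 -0.17 0 0 0 0;-0.08 -0.165 0 0 0 0;-0.1 -0.155 0 0 0 0;-0.12 -0.14 0 0 0 0;0 0 0 0 0 0"
  gripper: -0.31

```text
time_s: 5.3
position: [0.4769, 0.3247, 0.0484]
tcp_rot: [[0.1, 0.995, -0.004], [0.995, -0.1, -0.002], [-0.002, -0.004, -1.0]]
force: [0.1, 0.3, 0.2]
opening: 0.346
grasp_force: 0.0
```

>>> apply_moves:
  plan: "0 0 0 0 0 0;0 0 0 0 0 0;0 0 0 0 0 0"

```text
time_s: 5.55
position: [0.48, 0.3262, 0.0484]
tcp_rot: [[0.101, 0.995, -0.0], [0.995, -0.101, -0.0], [-0.0, -0.0, -1.0]]
force: [0.6, 0.7, -0.2]
opening: 0.345
grasp_force: 0.0
```

```bash
python3 look.py 4 .073 .40 .66 .22 .5 .6
```

```text
5.55 [0.48001233 0.32615377 0.04837556] cam [0.48705877 0.393338   0.20929567] (434, 467, 3)
```

View pics/w4.png

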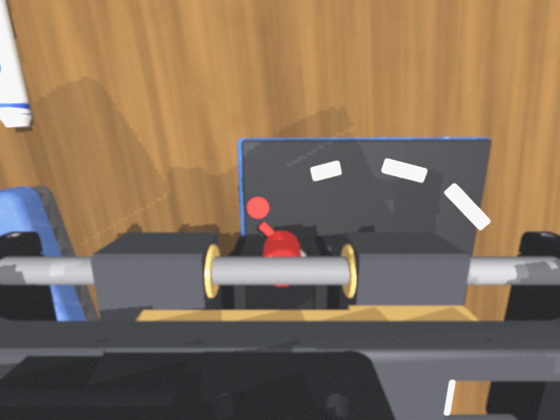

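>>> apply_moves:
  plan: "0 0 -0.6 0 0 0;0 0 -0.6 0 0 0;-0.64 0.256 0 0 0 0;-0.64 0.256 0 0 0 0;-0.64 0.256 0 0 0 0;-0.64 0.256 0 0 0 0;0 0 0 0 0 0;0 0 0 0 0 0"

```text
time_s: 6.27
position: [0.5187, 0.1921, 0.1085]
tcp_rot: [[0.105, 0.995, -0.0], [0.995, -0.105, 0.0], [0.0, -0.0, -1.0]]
force: [-0.6, 0.7, 0.0]
opening: 0.345
grasp_force: 0.0
```

>>> apply_moves:
  plan: "0 0 0 0 0 0;0 0 0 0 0 0;0 0 0 0 0 0"
  gripper: 0.38

```text
time_s: 6.52
position: [0.5173, 0.1949, 0.1084]
tcp_rot: [[0.099, 0.995, -0.0], [0.995, -0.099, 0.0], [0.0, -0.0, -1.0]]
force: [0.1, -0.2, 0.9]
opening: 0.493
grasp_force: 0.0
```

```bash
python3 look.py 5 .034 .40 .64 .02 .42 .6
```

```text
6.5167 [0.51731484 0.19493535 0.10843078] cam [0.52424735 0.2621053  0.26936146] (400, 667, 3)
```

View pics/o5.png

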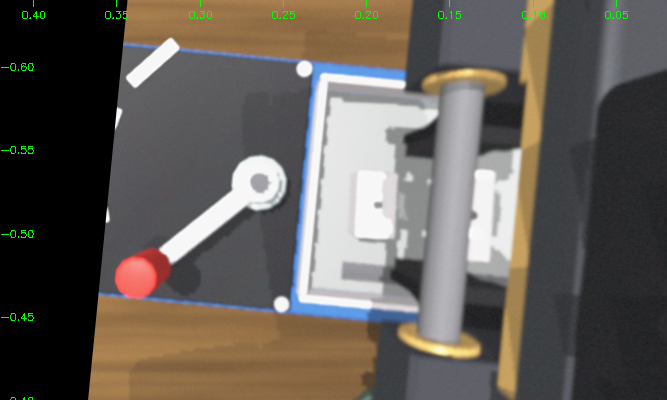

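>>> apply_moves:
  plan: "-0.03 0 0.6 0 0 0;0 0 0.6 0 0 0;0 0 0.4 0 0 0;0 0 0.2 0 0 0;0 0 0.08 0 0 0;0 0 0 0 0 0;0 0 0 0 0 0"

```text
time_s: 7.15
position: [0.5183, 0.1927, 0.0152]
tcp_rot: [[0.1, 0.995, 0.001], [0.995, -0.1, 0.0], [0.0, 0.001, -1.0]]
force: [0.4, -0.8, 1.0]
opening: 0.687
grasp_force: 0.0
```

>>> apply_moves:
  plan: "0 0 0 0 0 0;0 0 0 0 0 0;0 0 0 0 0 0;0 0 0 0 0 0;0 0 0 0 0 0;0 0 0 0 0 0"
  gripper: -1

```text
time_s: 7.65
position: [0.518, 0.1922, 0.0152]
tcp_rot: [[0.101, 0.995, 0.001], [0.995, -0.101, 0.0], [0.0, 0.001, -1.0]]
force: [-0.5, -0.8, 5.3]
opening: 0.456
grasp_force: 29.8
```

>>> apply_moves:
  plan: "0 0 -0.3 0 0 0;0 0 -0.6 0 0 0;0 0 -0.6 0 0 0;0 0 -0.6 0 0 0;0 0 0 0 0 0"

```text
time_s: 8.07
position: [0.5214, 0.1929, 0.1247]
tcp_rot: [[0.1, 0.995, 0.011], [0.995, -0.1, 0.002], [0.003, 0.01, -1.0]]
force: [1.2, -0.0, 0.3]
opening: 0.458
grasp_force: 29.8
```

>>> apply_moves:
  plan: "-0.4 -0.05 0 0 0 0;-0.8 -0.1 0 0 0 0;-0.8 -0.1 0 0 0 0;-0.8 -0.1 0 0 0 0;-0.8 -0.1 0 0 0 0;-0.8 -0.1 0 0 0 0;-0.8 -0.1 0 0 0 0;-0.8 -0.1 0 0 0 0;-0.8 -0.1 0 0 0 0;-0.8 -0.1 0 0 0 0"

```text
time_s: 8.9
position: [0.4311, -0.1827, 0.1191]
tcp_rot: [[0.101, 0.995, -0.001], [0.995, -0.101, 0.001], [0.001, -0.001, -1.0]]
force: [0.6, -0.5, -0.5]
opening: 0.459
grasp_force: 29.8
```

>>> apply_moves:
  plan: "-0.8 -0.1 0 0 0 0;-0.8 -0.1 0 0 0 0;-0.8 -0.1 0 0 0 0;-0.4 -0.05 0 0 0 0;0 0 0 0 0 0;0 0 0 0 0 0"

```text
time_s: 9.4
position: [0.4, -0.3194, 0.1189]
tcp_rot: [[0.103, 0.995, -0.001], [0.995, -0.103, 0.001], [0.001, -0.001, -1.0]]
force: [-0.1, 0.1, -0.7]
opening: 0.46
grasp_force: 29.8
```

```bash
python3 look.py 6 .03 .30 .7 -.45 0 .7;python3 - <<'E'
from h import *
im=capture("side")[:,:,::-1].copy();cv2.imwrite("pics/side6.png",im);p=pose("side")
for z in(.03,):
    o=ortho(im,p,z,.3,.7,-.45,0,.7)
a=cv2.imread("pics/o6.png");c=np.vstack([a,o]);print(c.shape)
cv2.imwrite("pics/c6.png",cv2.resize(np.hstack([a,o]),None,fx=.62,fy=.62,interpolation=cv2.INTER_AREA))
E
```

```text
9.4 [ 0.39998844 -0.31935029  0.11885141] cam [ 0.40727568 -0.25238003  0.27984697] (572, 643, 3)
(1144, 643, 3)
```

View pics/c6.png

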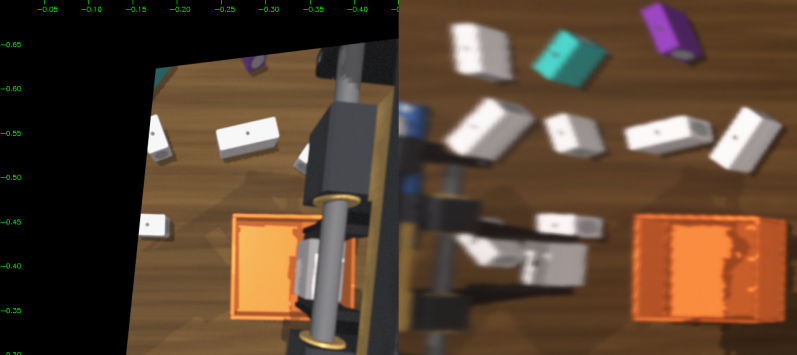

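>>> apply_moves:
  plan: "0 0 0.6 0 0 0;0 0 0.6 0 0 0;0 0 0.5 0 0 0;0 0 0.3 0 0 0;0 0 0.1 0 0 0;0 0 0 0 0 0;0 0 0 0 0 0"

```text
time_s: 10.08
position: [0.4012, -0.3177, 0.0149]
tcp_rot: [[0.099, 0.995, -0.0], [0.995, -0.099, 0.0], [0.0, -0.0, -1.0]]
force: [-0.1, -1.0, -0.4]
opening: 0.459
grasp_force: 29.8
```

>>> apply_moves:
  plan: "0 0 0 0 0 0;0 0 0 0 0 0;0 0 0 0 0 0;0 0 0 0 0 0;0 0 -0.3 0 0 0;0 0 -0.6 0 0 0;0 0 -0.6 0 0 0;0 0 -0.6 0 0 0;0 0 -0.6 0 0 0;0 0 -0.6 0 0 0"
  gripper: 0.38

```text
time_s: 10.92
position: [0.4004, -0.3184, 0.1814]
tcp_rot: [[0.101, 0.995, 0.0], [0.995, -0.101, -0.0], [-0.0, 0.0, -1.0]]
force: [-0.5, -1.5, 0.1]
opening: 0.691
grasp_force: 0.0
```

>>> apply_moves:
  plan: "0.75 0.075 0 0 0 0;0.75 0.075 0 0 0 0;0.75 0.075 0 0 0 0;0.75 0.075 0 0 0 0;0 0 0 0 0 0;0 0 0 0 0 0"

```text
time_s: 11.42
position: [0.4306, -0.169, 0.18]
tcp_rot: [[0.097, 0.995, 0.0], [0.995, -0.097, -0.0], [-0.0, 0.0, -1.0]]
force: [-0.2, -1.0, 0.1]
opening: 0.691
grasp_force: 0.0
```

```bash
cat > seg.py <<'E'
import sys
from h import *
def seg(im,p,z,x0,x1,y0,y1,thr=170,mm=.5):
    o=ortho(im,p,z,x0,x1,y0,y1,mm);m=(o.min(2)>thr).astype(np.uint8)
    m=cv2.morphologyEx(m,cv2.MORPH_CLOSE,np.ones((7,7)))
    n,l,st,c=cv2.connectedComponentsWithStats(m)
    for i in range(1,n):
        if not 500<st[i,4]*mm*mm<2600: continue
        cn=max(cv2.findContours((l==i).astype(np.uint8),cv2.RETR_EXTERNAL,cv2.CHAIN_APPROX_NONE)[0],key=len)
        r=cv2.minAreaRect(cn);b=cv2.boxPoints(r);e=max([b[1]-b[0],b[2]-b[1]],key=np.linalg.norm)
        print("x %.4f y %.4f"%(x1-r[0][1]*mm/1e3,y1-r[0][0]*mm/1e3),"LW",np.round(np.array(r[1])*mm,1),"yaw %.1f"%(np.degrees(np.arctan2(-e[0],-e[1]))%180))
if __name__=="__main__":
    n=sys.argv[1];z=float(sys.argv[2]);s=np.load(n+".npy",allow_pickle=True).item()
    seg(cv2.imread(f"pics/w{n}.png"),pose("wrist",s),z,*map(float,sys.argv[3:7]),int(sys.argv[7]) if len(sys.argv)>7 else 190)
E
python3 look.py 7 .024 .3 .72 -.25 .15 .7; python3 seg.py 7 .024 .3 .72 -.25 .15
```

```text
11.4167 [ 0.4305934  -0.1689603   0.17998024] cam [ 0.43731274 -0.10172159  0.34089259] (600, 572, 3)
x 0.6495 y -0.0628 LW [55.7 24.8] yaw 6.3
x 0.5602 y -0.0724 LW [24.7 70.8] yaw 135.7
x 0.5532 y -0.1701 LW [40.3 25.6] yaw 20.0
x 0.4484 y -0.1640 LW [40.7 24.4] yaw 88.0
x 0.4300 y -0.0718 LW [55.2 24.5] yaw 40.4
```

View pics/o7.png

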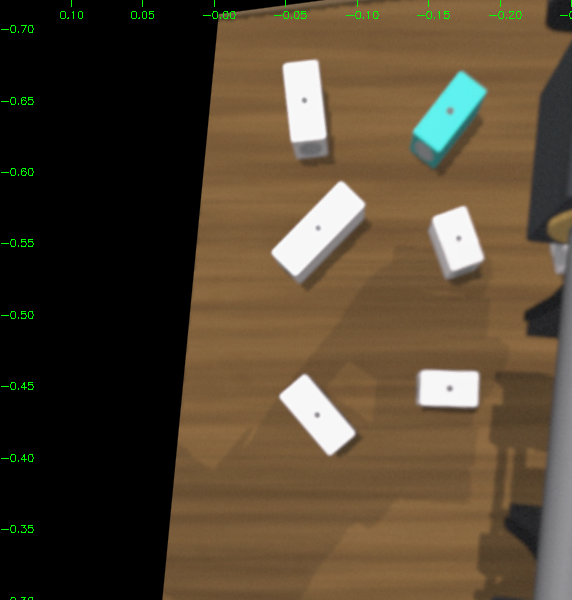

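>>> apply_moves:
  plan: "0.645 -0.067 0 0 0 0;0.645 -0.067 0 0 0 0;0.645 -0.067 0 0 0 0;0 0 0.343 0 0 -0.01825;0 0 0.343 0 0 -0.01825;0 0 0.343 0 0 -0.01825;0 0 0.343 0 0 -0.01825;0 0 0.343 0 0 -0.01825;0 0 0.343 0 0 -0.01825;0 0 0.343 0 0 -0.01825"
  gripper: 0.7

```text
time_s: 12.3
position: [0.4314, -0.0757, 0.0587]
tcp_rot: [[-0.648, 0.761, 0.002], [0.761, 0.648, -0.001], [-0.002, 0.001, -1.0]]
force: [-0.7, 0.4, -0.2]
opening: 0.851
grasp_force: 0.0
```

>>> apply_moves:
  plan: "0 0 0 0 0 0;0 0 0 0 0 0;0 0 0 0 0 0"

```text
time_s: 12.55
position: [0.4311, -0.0747, 0.06]
tcp_rot: [[-0.643, 0.766, 0.001], [0.766, 0.643, -0.001], [-0.001, 0.0, -1.0]]
force: [-0.2, 0.1, 0.9]
opening: 0.85
grasp_force: 0.0
```

>>> apply_moves:
  plan: "0.05 0.02 0.5 0 0 0;0 0 0.3 0 0 0;0 0 0.2 0 0 0;0 0 0.06 0 0 0;0 0 0 0 0 0;0 0 0 0 0 0"

```text
time_s: 13.05
position: [0.4303, -0.0715, 0.0073]
tcp_rot: [[-0.645, 0.764, 0.002], [0.764, 0.645, -0.001], [-0.001, 0.001, -1.0]]
force: [-0.4, 0.7, -0.7]
opening: 0.848
grasp_force: 0.0
```

>>> apply_moves:
  plan: "0 0 0 0 0 0;0 0 0 0 0 0;0 0 0 0 0 0;0 0 0 0 0 0;0 0 0 0 0 0;0 0 0 0 0 0"
  gripper: -1

```text
time_s: 13.55
position: [0.4299, -0.0712, 0.0069]
tcp_rot: [[-0.646, 0.764, 0.001], [0.764, 0.646, -0.0], [-0.001, 0.0, -1.0]]
force: [0.3, 0.2, 5.7]
opening: 0.628
grasp_force: 30.0
```

>>> apply_moves:
  plan: "0 0 -0.3 0 0 0;0 0 -0.6 0 0 0;0 0 -0.6 0 0 0;0 0 -0.6 0 0 0;0 0 0 0 0 0;0 0 0 0 0 0"

```text
time_s: 14.05
position: [0.4305, -0.0714, 0.1127]
tcp_rot: [[-0.646, 0.764, 0.004], [0.764, 0.646, -0.002], [-0.004, 0.002, -1.0]]
force: [-0.2, -0.5, -2.1]
opening: 0.63
grasp_force: 30.0
```

>>> apply_moves:
  plan: "0 0 0 0 0 0.01825;0 0 0 0 0 0.01825;0 0 0 0 0 0.01825;0 0 0 0 0 0.01825;0 0 0 0 0 0.01825;0 0 0 0 0 0.01825;0 0 0 0 0 0.01825;0 0 0 0 0 0"

```text
time_s: 14.72
position: [0.4284, -0.0706, 0.1099]
tcp_rot: [[0.103, 0.995, -0.003], [0.995, -0.103, 0.002], [0.001, -0.004, -1.0]]
force: [-0.8, 0.1, -1.7]
opening: 0.633
grasp_force: 30.0
```

>>> apply_moves:
  plan: "0.64 0.272 0 0 0 0;0.64 0.272 0 0 0 0;0.64 0.272 0 0 0 0;0.64 0.272 0 0 0 0;0.64 0.272 0 0 0 0;0 0 0 0 0 0;0 0 0 0 0 0;0 0 0 0 0 0"

```text
time_s: 15.38
position: [0.5119, 0.0813, 0.1102]
tcp_rot: [[0.098, 0.995, -0.004], [0.995, -0.098, -0.0], [-0.0, -0.004, -1.0]]
force: [-0.1, -0.4, -1.2]
opening: 0.627
grasp_force: 30.0
```

```bash
python3 look.py 8 .035 .40 .64 .02 .40 .7
```

```text
15.3833 [0.51186382 0.08128718 0.1102447 ] cam [0.51925645 0.14850683 0.27113558] (343, 543, 3)
```

View pics/o8.png

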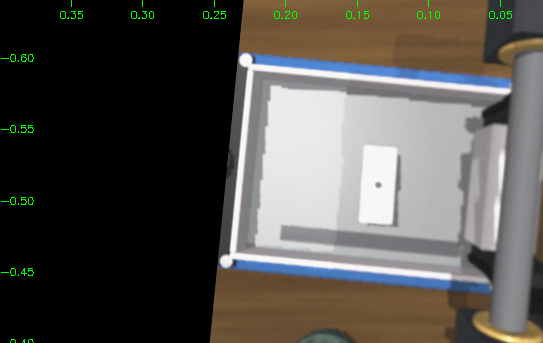

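>>> apply_moves:
  plan: "0 0 0.6 0 0 0;0 0 0.6 0 0 0;0 0 0.4 0 0 0;0 0 0.15 0 0 0;0 0 0.07 0 0 0;0 0 0 0 0 0;0 0 0 0 0 0"

```text
time_s: 16.02
position: [0.5139, 0.0807, 0.0212]
tcp_rot: [[0.101, 0.995, 0.001], [0.995, -0.101, -0.0], [0.0, 0.001, -1.0]]
force: [0.1, 0.4, -0.9]
opening: 0.629
grasp_force: 30.0
```

>>> apply_moves:
  plan: "0 0 0 0 0 0;0 0 0 0 0 0;0 0 0 0 0 0;0 0 0 0 0 0;0 0 -0.3 0 0 0;0 0 -0.6 0 0 0;0 0 -0.6 0 0 0;0 0 -0.6 0 0 0;0 0 -0.6 0 0 0;0 0 -0.3 0 0 0"
  gripper: 0.45

```text
time_s: 16.85
position: [0.5149, 0.0814, 0.1743]
tcp_rot: [[0.1, 0.995, 0.006], [0.995, -0.1, -0.0], [0.0, 0.006, -1.0]]
force: [1.0, -0.3, -0.5]
opening: 0.727
grasp_force: 0.0
```

>>> apply_moves:
  plan: "-0.663 0.426 0 0 0 0;-0.663 0.426 0 0 0 0;-0.663 0.426 0 0 0 0;-0.663 0.426 0 0 0 0;-0.663 0.426 0 0 0 0;-0.663 0.426 0 0 0 0;-0.663 0.426 0 0 0 0;0 0 0 0 0 0;0 0 0 0 0 0;0 0 0 0 0 0"
  gripper: 0.7

```text
time_s: 17.68
position: [0.6375, -0.1641, 0.1701]
tcp_rot: [[0.101, 0.995, -0.002], [0.995, -0.101, 0.001], [0.001, -0.002, -1.0]]
force: [-0.2, 1.0, 0.3]
opening: 0.85
grasp_force: 0.0
```

```bash
python3 look.py 9 .024 .42 .82 -.25 .15 .7; python3 seg.py 9 .024 .42 .82 -.25 .15
```

```text
17.6833 [ 0.63750445 -0.16409092  0.17012688] cam [ 0.64478114 -0.0971045   0.33111782] (572, 572, 3)
x 0.7829 y -0.1077 LW [80.7 51. ] yaw 7.1
x 0.7717 y -0.0015 LW [35.  88.5] yaw 0.0
x 0.6506 y -0.0620 LW [54.8 24.2] yaw 6.2
x 0.5616 y -0.0716 LW [24.1 69.3] yaw 135.9
x 0.5543 y -0.1696 LW [40.1 24.4] yaw 20.0
x 0.4497 y -0.1616 LW [36.3 24.5] yaw 88.1
```

>>> apply_moves:
  plan: "0.685 0.02 0 0 0 0;0.685 0.02 0 0 0 0;0.685 0.02 0 0 0 0;0 0 0.55 0 0 -0.0167;0 0 0.55 0 0 -0.0167;0 0 0.55 0 0 0;0 0 0.55 0 0 0;0 0 0 0 0 0;0 0 0 0 0 0;0 0 0 0 0 0"

```text
time_s: 18.57
position: [0.6523, -0.062, 0.062]
tcp_rot: [[-0.11, 0.994, 0.002], [0.994, 0.11, -0.0], [-0.001, 0.002, -1.0]]
force: [0.7, 0.0, 0.4]
opening: 0.846
grasp_force: 0.0
```

>>> apply_moves:
  plan: "0 -0.03 0.5 0 0 0;0 0 0.3 0 0 0;0 0 0.2 0 0 0;0 0 0.08 0 0 0;0 0 0 0 0 0;0 0 0 0 0 0"

```text
time_s: 19.07
position: [0.6512, -0.0631, 0.0078]
tcp_rot: [[-0.109, 0.994, 0.002], [0.994, 0.109, -0.001], [-0.001, 0.002, -1.0]]
force: [-0.1, 0.5, -0.0]
opening: 0.852
grasp_force: 0.0
```

>>> apply_moves:
  plan: "0 0 0 0 0 0;0 0 0 0 0 0;0 0 0 0 0 0;0 0 0 0 0 0;0 0 0 0 0 0;0 0 0 0 0 0"
  gripper: -1

```text
time_s: 19.57
position: [0.6506, -0.0629, 0.0071]
tcp_rot: [[-0.109, 0.994, 0.001], [0.994, 0.109, -0.0], [-0.0, 0.001, -1.0]]
force: [0.1, -0.8, 3.1]
opening: 0.624
grasp_force: 30.0
```

>>> apply_moves:
  plan: "0 0 -0.3 0 0 0;0 0 -0.6 0 0 0;0 0 -0.6 0 0 0;0 0 -0.6 0 0 0;0 0 0 0 0 0.0167;0 0 0 0 0 0.0167;0 0 0 0 0 0;0 0 0 0 0 0"

```text
time_s: 20.23
position: [0.6497, -0.0627, 0.1112]
tcp_rot: [[0.098, 0.995, -0.001], [0.995, -0.098, 0.0], [0.0, -0.001, -1.0]]
force: [-0.5, 0.8, -1.1]
opening: 0.627
grasp_force: 30.0
```

>>> apply_moves:
  plan: "0.674 -0.432 0 0 0 0;0.674 -0.432 0 0 0 0;0.674 -0.432 0 0 0 0;0.674 -0.432 0 0 0 0;0.674 -0.432 0 0 0 0;0.674 -0.432 0 0 0 0;0.674 -0.432 0 0 0 0;0 0 0 0 0 0;0 0 0 0 0 0;0 0 0 0 0 0"

```text
time_s: 21.07
position: [0.5238, 0.1871, 0.1112]
tcp_rot: [[0.098, 0.995, 0.0], [0.995, -0.098, -0.0], [-0.0, 0.0, -1.0]]
force: [-0.2, -1.0, -0.2]
opening: 0.628
grasp_force: 30.0
```

>>> apply_moves:
  plan: "0 0 0.6 0 0 0;0 0 0.6 0 0 0;0 0 0.4 0 0 0;0 0 0.15 0 0 0;0 0 0.07 0 0 0;0 0 0 0 0 0;0 0 0 0 0 0"

```text
time_s: 21.65
position: [0.5248, 0.1866, 0.0212]
tcp_rot: [[0.101, 0.995, 0.002], [0.995, -0.101, 0.0], [0.0, 0.002, -1.0]]
force: [0.3, 1.0, -0.1]
opening: 0.626
grasp_force: 30.0
```

>>> apply_moves:
  plan: "0 0 0 0 0 0;0 0 0 0 0 0;0 0 0 0 0 0;0 0 0 0 0 0;0 0 -0.3 0 0 0;0 0 -0.6 0 0 0;0 0 -0.6 0 0 0;0 0 -0.6 0 0 0;0 0 -0.6 0 0 0;0 0 -0.3 0 0 0"
  gripper: 0.45

```text
time_s: 22.48
position: [0.5251, 0.1876, 0.1745]
tcp_rot: [[0.1, 0.995, 0.006], [0.995, -0.1, 0.001], [0.002, 0.006, -1.0]]
force: [1.6, -0.1, 0.1]
opening: 0.727
grasp_force: 0.0
```

```bash
python3 - <<'E'
from h import *
im=capture("side")[:,:,::-1].copy();cv2.imwrite("pics/side10.png",im)
i2=capture("scene")[:,:,::-1].copy();cv2.imwrite("pics/scene10.png",i2)
a=cv2.resize(im[130:340,140:400],None,fx=2,fy=2,interpolation=2)
b=cv2.resize(i2[220:330,150:310],None,fx=1.7,fy=1.7,interpolation=2)
c=np.zeros((420,800,3),np.uint8);c[:420,:520]=a;c[:b.shape[0],520:520+b.shape[1]]=b
cv2.imwrite("pics/c10.png",c)
E
```

```text
(no output)
```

View pics/c10.png

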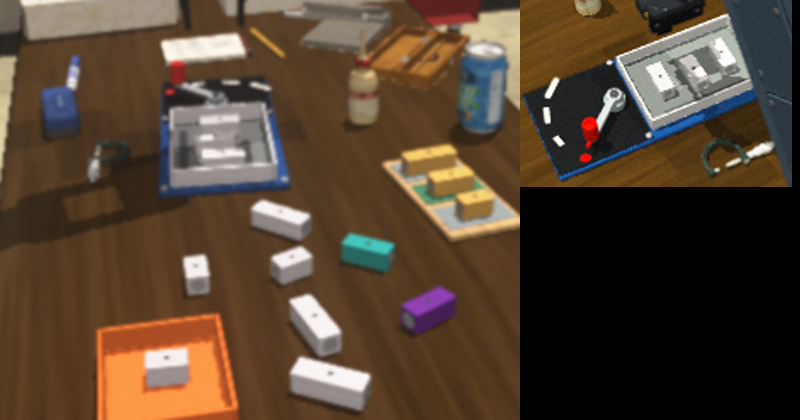

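>>> apply_moves:
  plan: "0.665 -0.278 0 0 0 0;0.665 -0.278 0 0 0 0;0.665 -0.278 0 0 0 0;0.665 -0.278 0 0 0 0;0 0 0.6 0 0 0;0 0 0.6 0 0 0;0 0 0.3 0 0 0;0 0 0 0 0 0;0 0 0 0 0 0;0 0 0 0 0 0"
  gripper: -0.08

```text
time_s: 23.42
position: [0.4819, 0.325, 0.0957]
tcp_rot: [[0.101, 0.995, 0.0], [0.995, -0.101, 0.0], [0.0, 0.0, -1.0]]
force: [-0.1, 0.3, 0.4]
opening: 0.46
grasp_force: 0.0
```

>>> apply_moves:
  plan: "0 0 0.6 0 0 0;0 0 0.3 0 0 0;0 0 0.05 0 0 0;0 0 0 0 0 0"

```text
time_s: 23.75
position: [0.4818, 0.3249, 0.0483]
tcp_rot: [[0.101, 0.995, 0.0], [0.995, -0.101, 0.0], [0.0, 0.0, -1.0]]
force: [0.9, -0.0, -0.0]
opening: 0.461
grasp_force: 0.0
```

>>> apply_moves:
  plan: "0 0 0 0 0 0;0 0 0 0 0 0;0 0 0 0 0 0;0.15 0.26 0 0 0 0;0.12 0.2 0 0 0 0;0.094 0.214 0 0 0 0;0.062 0.226 0 0 0 0;0.026 0.234 0 0 0 0;-0.006 0.232 0 0 0 0;-0.03 0.15 0 0 0 0"
  gripper: -0.31

```text
time_s: 24.58
position: [0.5604, 0.3385, 0.0487]
tcp_rot: [[0.1, 0.995, 0.002], [0.995, -0.1, 0.001], [0.001, 0.002, -1.0]]
force: [0.3, 0.7, 0.7]
opening: 0.346
grasp_force: 0.5
```

>>> apply_moves:
  plan: "-0.012 0.06 0 0 0 0;0 0.02 0 0 0 0;0 0 0 0 0 0;0 0 0 0 0 0;0 0 0 0 0 0"

```text
time_s: 25.0
position: [0.5626, 0.3369, 0.048]
tcp_rot: [[0.1, 0.995, -0.0], [0.995, -0.1, -0.0], [-0.0, -0.0, -1.0]]
force: [0.0, -0.1, 0.4]
opening: 0.342
grasp_force: 0.0
```

```bash
python3 look.py 11 .012 .42 .64 .22 .45 .5
```

```text
25.0 [0.56255897 0.33688882 0.04801301] cam [0.56960569 0.40411815 0.20891458] (441, 460, 3)
```

View pics/w11.png

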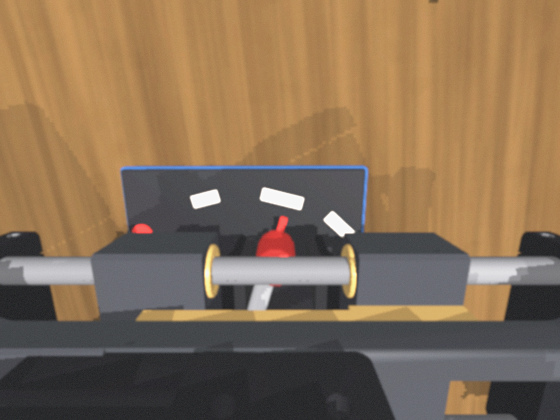

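>>> apply_moves:
  plan: "0 0 0 0 0 0;0 0 0 0 0 0;0 0 -0.5 0 0 0;0 0 -0.6 0 0 0;0 0 -0.6 0 0 0;-0.7 0 -0.6 0 0 0;-0.7 0 -0.6 0 0 0;-0.6 0 0 0 0 0;0 0 0 0 0 0;0 0 0 0 0 0"
  gripper: -0.08

```text
time_s: 25.88
position: [0.5536, 0.2431, 0.1879]
tcp_rot: [[0.103, 0.995, 0.001], [0.995, -0.103, 0.0], [0.0, 0.0, -1.0]]
force: [0.7, 0.2, -0.4]
opening: 0.456
grasp_force: 0.0
```

```bash
python3 look.py 12 .073 .40 .66 .1 .5 .6
```

```text
25.8833 [0.55356224 0.24305402 0.18793823] cam [0.56064385 0.31015643 0.34889013] (434, 667, 3)
```

View pics/o12.png

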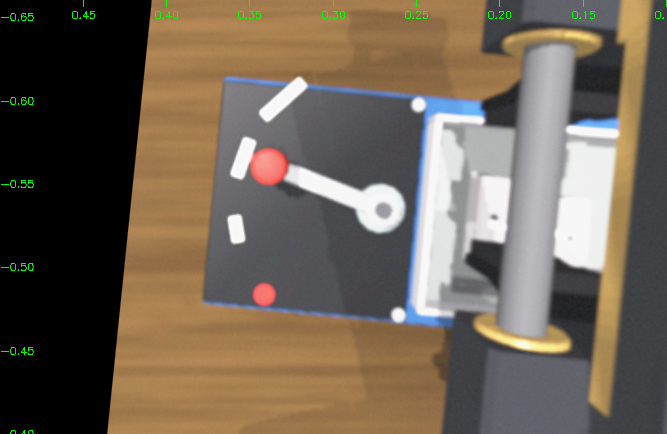

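```bash
python3 -c "
from rig import bot;print(bot.hand_in())"
```

```text
the job is handed in; nothing more can be done
None
```

The feeder is changed over to 55 mm and handed in (the hand-in returned no verdict): three 55 mm spacers are in the hopper, the left-over 40 mm is in the return tray, and the lever is at the middle bar (measured about -0.25 rad).

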